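# Third hand at the blade-rack fixture

## Task

Set the wooden spindle block, pin up, on the aluminium fixture plate in front of the sprung steel fence, with one of its small ends facing the fence; then push it between the two blue side stops, square and midway between them, and press it against the fence until the black pointer stands in the middle of the green band, never letting the pointer run deep into the red. Finish while still holding it pressed there, so that a colleague can drive the screws: do not let go. Leave the other things lying around where they are.

Things in the scene. Friction and masses are not known exactly. Their poses are not given: they have to be found in the camera images.
- block_center (a point): Brown hardwood block, the part: 90 mm long (x axis), 46 wide (y), 50 tall, about 0.2 kg; a steel pin 16 mm across stands 22 mm up from the middle of its top, a dark screw hole either side. Starts upright on the table. This point: centre of the wood, 25 mm above its underside; z up. Both ends alike. Grip it across the 46 mm.
- stage (a point): On the top face of the fixed aluminium plate (12 mm above the table), midway between the stops, 45 mm before the free fence's face. x points level and square at the fence (pressing direction), z up. Plate: x -90 to 105, y -85 to 85 mm. Two blue stops 16 mm high: x 26 to 42 mm, inner faces at y +29 and -29 mm, 12 thick; the block passes with 6 mm spare each side.
- fence_face (a point): Middle of the face of the sprung steel fence, 18 mm above the plate; moves with the fence. The bar is 90 mm wide, 12 thick, its face 1 to 35 mm above the plate; axes as stage. At its +y end a black pointer rides over a fixed scale 35 mm above the plate.
- fence (a joint): How far the fence is pressed back, in m: 0 when free, 0.022 at its end stop. The spring gives 1 N per mm (0.010 means 10 N). The pointer stands in the green band from 0.005 to 0.015, and in the red beyond 0.018.
- hole_saw: Bystander: white hole saw, open cup 64 mm across, 45 mm tall, loose; origin at its underside.
- screw_jar: Bystander: jar with yellow cap, 56 mm across, 65 mm tall, loose; origin at its underside.
- screwdriver: Bystander: screwdriver 200 mm long, loose, lying at the right back.
- disc_stack: Bystander: stack of black cutting discs, 90 mm across, 9 mm thick, lying at the near right.
Not all that is in view belongs to the job. What is shaped like the part that bears block_center but purple is not meant.

How it is judged:
By the outcome, as a careful person would: the job done as asked, in the order asked, and still so for the second after the job is handed in, while the arm keeps its last pose, push and grip.
It also fails if it takes over 48 s, if anything falls off the work surface, if the arm or the gripper's body presses on something with over 40 N, if the wrist force passes 120 N, or if a joint passes its speed limit or range.

## Robot

A 6-joint arm with a two-finger parallel gripper is mounted at the origin on the work surface. World frame = base frame: x ahead of the robot, y to its left, z up, the work surface at z = 0. Lengths are in mm, angles in degrees, forces in N, time in s.
With the tool pointing down it reaches from about 425 to 950 mm from the base axis. Payload 3.5 kg.
Tool frame: the origin (TCP) lies at the very end of the fingers, on their centre line; the grasp point (between the pads) lies r.tcp_to_grasp behind it (r.tcp_to_grasp is the distance from the TCP to the grasp point, in mm); y points along the fingers, z is the direction in which the jaws open and shut, and the axes are right-handed (so a half turn about y gives the same grasp; the last joint's range is limited). The gripper opens to 85 mm and grips with 20 to 120 N. Pads are 22 mm wide; open, the fingers measure 114 mm over their backs; the gripper's body (76 mm by 85 mm) begins 54 mm behind the grasp point. The pads swing forward as they close: fully open they stand 13 mm farther back than shut.
Start: joints at [-85.6, 16.404, 90.338, -0, 73.258, -8.594], TCP at [151.806, -657.694, 231.325] pointing down, gripper open.
Joint ranges: [-158.93, 158.93], [-51.34, 127.21], [12.03, 142.37], [-87.48, 267.48], [13.55, 161.25], [-162.69, 162.69]. Speed limits (degrees/s): [159.86, 159.86, 180, 180, 180, 180].

## Interface

Orientations are given as a 3x3 rotation matrix whose columns are the frame's x, y, z axes.
In Python, from plant import get_state, vision, sign_off, find_in, r gives the robot as it stands.
- The arm moves only by the tool drive_tool, never from a script. Its argument "deltas" is a list of rows, each a list of 6 numbers: the shift along the tool's x, y, z in m, then the turn, a rotation vector about the tool's x, y, z in degrees. A call has 1 to 10 rows; each row is the pose to reach, as a shift and turn from the pose commanded when the call began, along the tool's axes at that moment; what a row does not reach only later rows make up. A row lasts 1/8 s, in which the tool goes at most 62.5 mm and 10.7 degrees, less where a joint would pass 70% of its speed; a pose out of reach is approached as far as the arm can. A call with a gripper value outside its range is refused whole. "gripper" is the closure, from 0 (fully open) to 1 (shut), set as the call begins (left out, the last holds). The fingers move at their own pace and stop on an object; "newtons" is the grip in N (left out, the last holds). Time passes only in rows, so rows that repeat a pose let the fingers close. It gives the time, the measured TCP pose, the force and the opening at its end, in the units of the state.
- get_state(): the state, without advancing time (a new reading comes with each control period).
- vision.camera(name): name is "side" or "top"; returns (picture, depth): 420x560x3 uint8, red, green, blue; 420x560 float32, mm along the optical axis (not along the pixel's ray), 0 where there is no reading.
- vision.calibration(name): a dict with "vertical_fov" (degrees; the focal length in pixels is half the picture's height over the tangent of half this angle, whatever the lens; pixels are square), "cx", "cy" (the principal point, pixels), "D" ([k1, k2, p1, p2, k3] as OpenCV has them; the pictures are not rectified), "origin" and "attitude" of the camera in the world. Camera axes: x right, y down, z forward; pixel columns grow to the right and rows downward; lengths in mm; the calibration is good to about 2 mm. A picture is of the moment at which its call begins. calibration takes no time and is no camera call.
- sign_off(): hands the job in, once; it reports no verdict.
Trained networks look in the newest picture that a camera, given by its name, has taken for a name from the list of things; names that differ only in an ending like _2 or _b are one class to them, and where a whole thing is asked for, a point or a joint stands for the part that bears it (a point fixed in the world has none). Each returns a list of dicts, best first, with "confidence" (0 to 1); they miss things now and then, are a little off and sometimes report something else, mostly with a low value. They report only what shows in the picture. A call takes as long as a camera call. They do not tell look-alikes from the thing itself.
- find_in(name, camera): "bbox" ([left, top, width, height] in pixels, round what is visible of it).
The state is a dict: "clock": time; "q": joint angles; "dq": joint speeds; "tau": joint torques, N m; "eef_pos": TCP position; "orientation": TCP orientation; "ft_force": force on the tool from outside, world axes, zero at the start; "wrist_torque": the same for the moment, N m; "opening": finger opening in mm.
Only numpy, scipy, OpenCV 4.12 (cv2) and the standard library are available. Lean on these libraries where they do the work, as an engineer would, in place of code of your own. Each camera call takes 0.05 s, during which the arm holds its last target.

## Working session

There is one attempt and no reset: what is moved stays moved. The work goes in short steps, Python scripts to look and compute and a tool call to move; the robot and the scene stay as the last step left them, time stands still between calls to the robot, and variables do not carry over. Pictures are saved under pics/ and viewed, and the job is handed in when it is done.

Besides the shell and the picture viewer there is one more tool, called as name(argument=value, ...) on one line, values as JSON. drive_tool: Moves the arm, as the interface text tells. Its arguments: {"type":"object","properties":{"deltas":{"type":"array"},"gripper":{"type":"number"},"newtons":{"type":"number"}},"required":["deltas"]}

```bash
mkdir -p pics; ls; python3 - <<'E'
from plant import get_state, vision, r
import cv2,numpy as np
print(get_state(), r.tcp_to_grasp)
for n in("side","top"):
    p,d=vision.camera(n); cv2.imwrite(f"pics/{n}0.png",p[:,:,::-1]); np.savez(f"{n}0.npz",p=p,d=d); print(n,vision.calibration(n))
E
```

```text
pics
{'clock': 0.0, 'q': array([-8.55991212e+01,  1.64542960e+01,  9.04217373e+01,  1.86356781e-05,
        7.32584636e+01, -8.59306757e+00]), 'dq': array([-0.01366012,  0.01247031,  0.04742454,  0.05808115,  0.02331915,
       -0.04261032]), 'tau': array([ 4.13440341e-05, -4.05978870e+01, -2.92629308e+01, -9.39733172e-05,
        5.71514087e-03,  1.21608051e-05]), 'eef_pos': array([ 151.7659456 , -657.0514606 ,  229.94733647]), 'orientation': array([[-9.74393879e-01, -1.79816525e-04,  2.24847805e-01],
       [-2.24847603e-01,  2.34051485e-03, -9.74391132e-01],
       [-3.51047999e-04, -9.99997245e-01, -2.32101466e-03]]), 'ft_force': array([0.00512316, 0.17547614, 0.42034176]), 'wrist_torque': array([0.00573117, 0.00409959, 0.00465539]), 'opening': 85.1938481920265} 18.700000000000003
side {'vertical_fov': 45.67275576363829, 'cx': 284.10589182457375, 'cy': 219.74096202566062, 'D': array([-0.01098054,  0.        ,  0.        ,  0.        ,  0.        ]), 'origin': array([270.60830327, 781.52460457, 831.38612667]), 'attitude': array([[-0.96450516, -0.16601708,  0.20534877],
       [-0.2640274 ,  0.61924473, -0.73947651],
       [-0.00439541, -0.76744661, -0.64109779]])}
top {'vertical_fov': 54.69963681754319, 'cx': 285.1002079577309, 'cy': 217.42351932880402, 'D': array([-0.07317177,  0.        ,  0.        ,  0.        ,  0.        ]), 'origin': array([ 321.86399405, -120.67615492,  945.79598451]), 'attitude': array([[ 2.69240061e-02, -9.78842500e-01,  2.02836040e-01],
       [-9.99624675e-01, -2.73907403e-02,  5.06222330e-04],
       [ 5.06031736e-03, -2.02773540e-01, -9.79212584e-01]])}
```

View pics/side0.png

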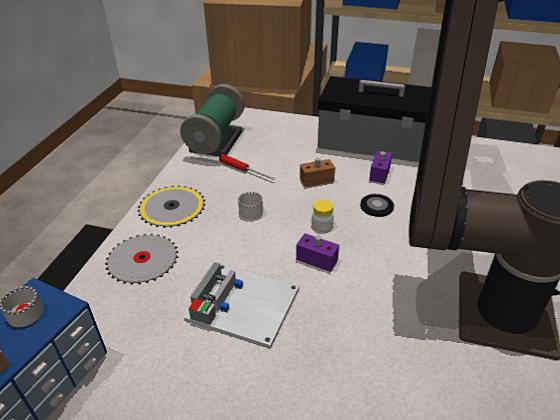

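View pics/top0.png

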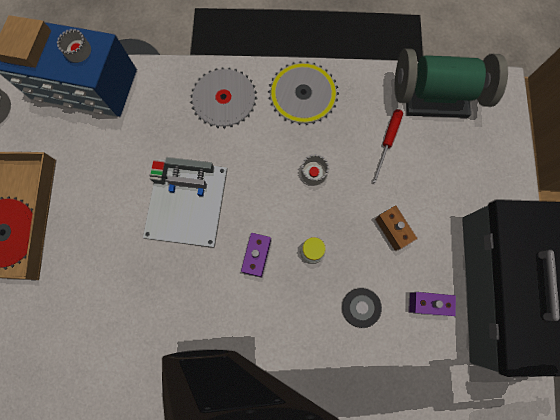

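```bash
cat > h.py <<'E'
import numpy as np,cv2
from plant import vision
def world(n,d):
    c=vision.calibration(n); f=210/np.tan(np.radians(c["vertical_fov"]/2))
    K=np.array([[f,0,c["cx"]],[0,f,c["cy"]],[0,0,1]])
    v,u=np.mgrid[0:420,0:560]
    uv=cv2.undistortPoints(np.stack([u,v],-1).reshape(-1,1,2).astype(np.float64),K,c["D"]).reshape(420,560,2)
    P=np.concatenate([uv*d[...,None],d[...,None]],-1)
    return P@c["attitude"].T+c["origin"]
def proj(n,X):
    c=vision.calibration(n); f=210/np.tan(np.radians(c["vertical_fov"]/2))
    K=np.array([[f,0,c["cx"]],[0,f,c["cy"]],[0,0,1]])
    R=c["attitude"].T
    return cv2.projectPoints(np.array(X,float).reshape(-1,3),cv2.Rodrigues(R)[0],-R@c["origin"],K,c["D"])[0].reshape(-1,2)
E
python3 - <<'E'
from h import *
for n,(bx,by),(px,py),blk in(("top",(397,227),(190,215),(370,200,420,255)),("side",(317,173),(260,310),(292,150,342,192))):
    z=np.load(n+"0.npz"); p=z["p"].astype(int); W=world(n,z["d"])
    H=W[...,2]
    l,t,r_,b=blk
    m=np.zeros((420,560),bool); m[t:b,l:r_]=1
    top=m&(H>44)&(H<56); 
    rect=cv2.minAreaRect(W[top][:,:2].astype(np.float32)); print(n,"block top",top.sum(),rect,"z",np.median(H[top]),cv2.boxPoints(rect).round().tolist())
    pin=m&(H>63); print(" pin",pin.sum(),W[pin].mean(0), H[m].max())
    reg=np.zeros((420,560),bool)
    if n=="top": reg[145:255,135:235]=1
    else: reg[255:350,175:305]=1
    pl=reg&(H>7)&(H<17)&(p.min(-1)>120); rect=cv2.minAreaRect(W[pl][:,:2].astype(np.float32)); print(" plate",pl.sum(),rect,np.median(H[pl]),cv2.boxPoints(rect).round().tolist())
    tab=reg&(H<6);print(" tablez",np.median(H[tab]))
    bl=reg&(p[...,2]>p[...,0]+50)&(H>20); print(" blue",bl.sum())
    k,lab=cv2.connectedComponents(bl.astype(np.uint8))
    for i in range(1,k):
        if (lab==i).sum()>8: print("  ",W[lab==i].mean(0),(lab==i).sum())
    c=z["p"][140:260,130:240] if n=="top" else z["p"][250:350,175:305]
    cv2.imwrite(f"pics/{n}_plate.png",cv2.resize(c,None,fx=5,fy=5,interpolation=cv2.INTER_CUBIC)[:,:,::-1])
    c=z["p"][t-10:b+10,l-10:r_+10]; cv2.imwrite(f"pics/{n}_blk.png",cv2.resize(c,None,fx=6,fy=6,interpolation=cv2.INTER_CUBIC)[:,:,::-1])
E
```

```text
top block top 771 ((493.68316650390625, -375.8507385253906), (91.02008056640625, 47.42424774169922), 32.079139709472656) z 49.9845947916948 [[443.0, -380.0], [468.0, -420.0], [545.0, -372.0], [520.0, -332.0]]
 pin 58 [ 463.5483719  -331.1823506   222.01325483] 945.7959845052187
 plate 4352 ((547.6557006835938, 118.78152465820312), (169.7554168701172, 196.1708984375), 84.30171203613281) 12.060148313516493 [[442.0, 44.0], [637.0, 25.0], [654.0, 194.0], [458.0, 213.0]]
 tablez 0.14162786155930007
 blue 66
   [576.83509847 150.34308086  27.91408218] 32
   [569.97836565  81.31437046  27.92634838] 34
side block top 325 ((492.51068115234375, -373.3017272949219), (91.95054626464844, 50.29022216796875), 33.23635482788086) z 49.775140341546035 [[440.0, -377.0], [468.0, -420.0], [545.0, -369.0], [517.0, -327.0]]
 pin 41 [427.79820741 -34.53196256 292.71302849] 831.3861266719645
 plate 4008 ((564.0933227539062, 118.83599853515625), (172.7300262451172, 230.63638305664062), 84.40248107910156) 12.22397747933178 [[441.0, 44.0], [670.0, 22.0], [687.0, 194.0], [458.0, 216.0]]
 tablez 0.22235199578858555
 blue 93
   [555.28677508 118.97489525  66.5265143 ] 41
   [570.28091718 166.89008209  41.66208914] 52
```

```bash
python3 -c "
import cv2,numpy as np
a=[cv2.resize(cv2.imread(f'pics/{f}.png'),(400,300 if 'blk' in f else 300)) for f in('top_blk','side_blk','top_plate','side_plate')]
cv2.imwrite('pics/m.png',np.vstack([np.hstack(a[:2]),np.hstack(a[2:])]))"
```

```text
(no output)
```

View pics/m.png

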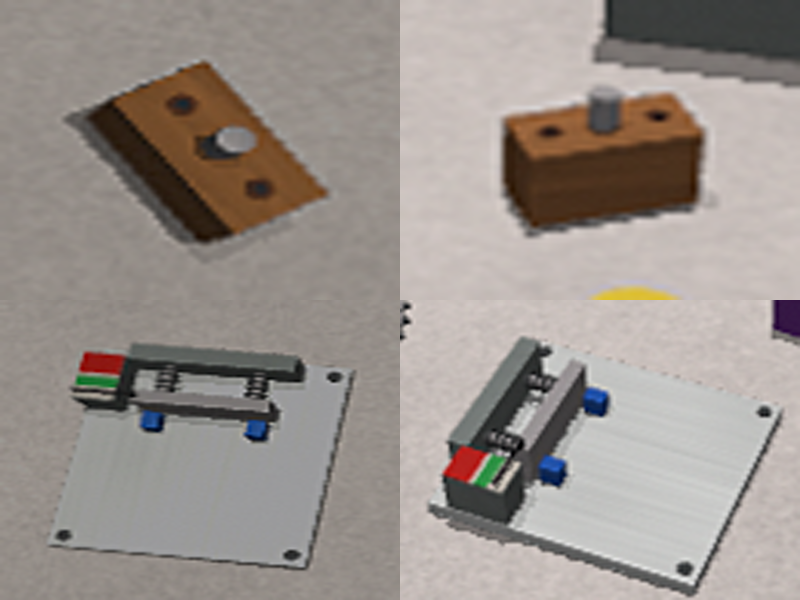

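Candidates for the part: the brown block at top (397,227) / side (317,173); the purple look-alikes at top (256,255) and (432,303); cardboard boxes in the background. By its colour, pin and two holes the brown one is right, and the crop confirms it. The fixture is at top (187,195), with its fence towards +x.

```bash
cat > mv.py <<'E'
import numpy as np,sys,json
# pose: x y z jawangle (tool z heading, deg), tool y down
def axes(a):
    a=np.radians(a); z=np.array([np.cos(a),np.sin(a),0]); y=np.array([0,0,-1.]); return np.c_[np.cross(y,z),y,z]
def delta(p,q): return np.r_[(axes(p[3]).T@(np.array(q[:3])-p[:3]))/1000,0,-(q[3]-p[3]),0].round(4)
E
python3 - <<'E'
from mv import *
print(axes(-77.006))
print(delta([151.8,-657.7,231.3,-77.0],[485,-381,130,-57.9]))
E
```

```text
[[-0.97439362  0.          0.22484902]
 [-0.22484902  0.         -0.97439362]
 [-0.         -1.          0.        ]]
[ -0.3869   0.1013  -0.1947   0.     -19.1      0.    ]
```

drive_tool(deltas=[[-0.04,0.01,-0.02,0,-2,0],[-0.09,0.024,-0.045,0,-4.5,0],[-0.14,0.037,-0.07,0,-7,0],[-0.19,0.05,-0.096,0,-9.5,0],[-0.24,0.063,-0.121,0,-12,0],[-0.29,0.076,-0.146,0,-14.5,0],[-0.33,0.086,-0.166,0,-16.5,0],[-0.36,0.095,-0.181,0,-18,0],[-0.387,0.101,-0.195,0,-19.1,0],[-0.387,0.101,-0.195,0,-19.1,0]], gripper=0, newtons=60)

```text
clock: 1.35
eef_pos: [485.7, -378.6, 129.0]
orientation: [[-0.846, -0.002, 0.534], [-0.534, 0.002, -0.846], [0.0, -1.0, -0.003]]
ft_force: [-0.5, -0.2, 0.4]
opening: 85.3
```

```bash
python3 - <<'E'
from h import *
from plant import get_state
s=get_state(); print(s["clock"],s["eef_pos"],s["orientation"].round(3),s["q"].round(1))
p,d=vision.camera("side"); cv2.imwrite("pics/side1.png",p[:,:,::-1])
p,d=vision.camera("top"); cv2.imwrite("pics/top1.png",p[:,:,::-1])
E
```

```text
1.35 [ 485.68518972 -378.62253416  128.96955572] [[-0.846 -0.002  0.534]
 [-0.534  0.002 -0.846]
 [ 0.    -1.    -0.003]] [-47.4  14.9 103.4   0.   61.8  10.4]
```

View pics/side1.png

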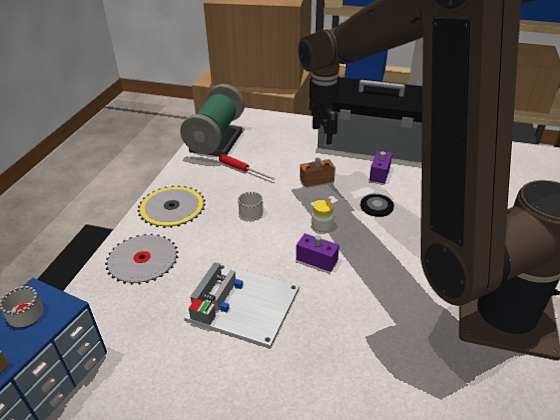

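drive_tool(deltas=[[0,0.02,0,0,0,0],[0,0.045,0,0,0,0],[0,0.07,0,0,0,0],[0,0.09,0,0,0,0],[0,0.105,0,0,0,0],[0,0.115,0,0,0,0],[0,0.12,0,0,0,0],[0,0.12,0,0,0,0]])

```text
clock: 2.45
eef_pos: [485.2, -380.8, 10.4]
orientation: [[-0.847, 0.0, 0.531], [-0.531, -0.0, -0.847], [-0.0, -1.0, 0.0]]
ft_force: [-0.7, 0.2, 0.8]
opening: 85.5
```

drive_tool(deltas=[[0,0,0,0,0,0],[0,0,0,0,0,0],[0,0,0,0,0,0],[0,0,0,0,0,0],[0,0,0,0,0,0],[0,0,0,0,0,0],[0,0,0,0,0,0],[0,0,0,0,0,0]], gripper=1, newtons=60)

```text
clock: 3.45
eef_pos: [485.5, -381.1, 11.1]
orientation: [[-0.847, 0.001, 0.531], [-0.531, -0.001, -0.847], [-0.0, -1.0, 0.001]]
ft_force: [0.0, -0.7, 5.6]
opening: 45.6
```

drive_tool(deltas=[[0,-0.015,0,0,0,0],[0,-0.035,0,0,0,0],[0,-0.06,0,0,0,0],[0,-0.085,0,0,0,0],[0,-0.105,0,0,0,0],[0,-0.12,0,0,0,0],[0,-0.13,0,0,0,0],[0,-0.13,0,0,0,0]])

```text
clock: 4.45
eef_pos: [485.3, -380.9, 141.0]
orientation: [[-0.847, 0.001, 0.531], [-0.531, -0.001, -0.847], [-0.0, -1.0, 0.001]]
ft_force: [0.1, 0.4, -2.5]
opening: 45.5
```

```bash
python3 - <<'E'
from mv import *
print(delta([485,-381,140,-57.9],[494.8,123.9,140,-95.7]))
E
```

```text
[-0.2766  0.     -0.4225  0.     37.8     0.    ]
```

drive_tool(deltas=[[-0.014,0,-0.021,0,1.9,0],[-0.042,0,-0.063,0,5.7,0],[-0.072,0,-0.11,0,9.8,0],[-0.102,0,-0.156,0,13.9,0],[-0.133,0,-0.203,0,18.1,0],[-0.163,0,-0.249,0,22.3,0],[-0.194,0,-0.296,0,26.5,0],[-0.224,0,-0.342,0,30.6,0],[-0.255,0,-0.389,0,34.8,0],[-0.277,0,-0.4225,0,37.8,0]])

```text
clock: 5.7
eef_pos: [494.1, 126.7, 139.3]
orientation: [[-0.995, -0.002, -0.1], [0.1, 0.0, -0.995], [0.002, -1.0, 0.0]]
ft_force: [0.5, -0.6, -4.1]
opening: 45.5
```

drive_tool(deltas=[[0,0,0,0,0,0],[0,0,0,0,0,0],[0,0,0,0,0,0],[0,0,0,0,0,0]])

```text
clock: 6.2
eef_pos: [495.3, 123.5, 140.2]
orientation: [[-0.995, -0.0, -0.101], [0.101, -0.0, -0.995], [0.0, -1.0, 0.0]]
ft_force: [-0.3, 0.6, -3.5]
opening: 45.6
```

```bash
python3 - <<'E'
from h import *
from plant import get_state
s=get_state(); print(s["clock"],s["eef_pos"],s["orientation"].round(4),s["opening"])
for n in("side","top"):
    p,d=vision.camera(n); cv2.imwrite(f"pics/{n}2.png",p[:,:,::-1]); np.savez(f"{n}2.npz",p=p,d=d)
a=[cv2.imread("pics/side2.png")[170:400,120:400],cv2.imread("pics/top2.png")[100:330,90:370]]
cv2.imwrite("pics/m2.png",np.hstack([cv2.resize(x,(400,330)) for x in a]))
E
```

```text
6.2 [495.31781282 123.49011399 140.24187457] [[-9.949e-01 -2.000e-04 -1.010e-01]
 [ 1.010e-01 -1.000e-04 -9.949e-01]
 [ 2.000e-04 -1.000e+00  1.000e-04]] 45.553411942557396
```

View pics/m2.png

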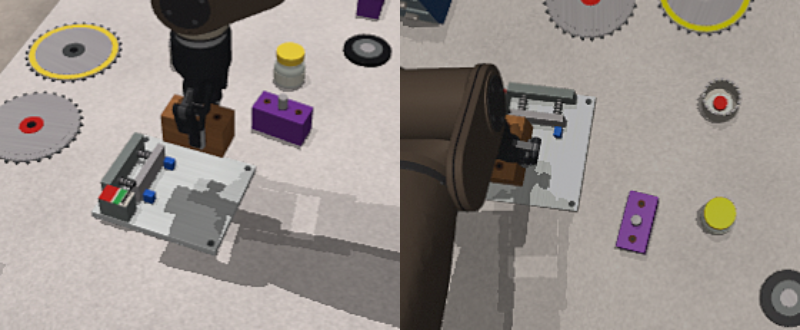

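drive_tool(deltas=[[0,0.015,0,0,0,0],[0,0.035,0,0,0,0],[0,0.06,0,0,0,0],[0,0.08,0,0,0,0],[0,0.095,0,0,0,0],[0,0.105,0,0,0,0],[0,0.111,0,0,0,0],[0,0.111,0,0,0,0]])

```text
clock: 7.3
eef_pos: [495.3, 124.5, 29.2]
orientation: [[-0.995, -0.0, -0.099], [0.099, -0.0, -0.995], [0.0, -1.0, 0.0]]
ft_force: [-0.2, 0.6, -3.3]
opening: 45.6
```

```bash
cat > look.py <<'E'
from h import *
from plant import get_state
import sys
t=sys.argv[1]
s=get_state(); print(s["clock"],s["eef_pos"].round(1),s["ft_force"].round(1),s["opening"].round(1))
a=np.radians(-5.68); O=np.array([539.6,119.4,12]); R=np.array([[np.cos(a),-np.sin(a),0],[np.sin(a),np.cos(a),0],[0,0,1]])
ims=[]
for n,(l,tp,r_,b) in(("side",(175,225,315,350)),("top",(135,140,235,260))):
    p,d=vision.camera(n); np.savez(f"{n}{t}.npz",p=p,d=d)
    S=(world(n,d)-O)@R; q=p.astype(int); reg=np.zeros((420,560),bool); reg[tp:b,l:r_]=1
    br=reg&(q[...,0]>q[...,2]*1.6)&(q[...,0]-q[...,2]>35)&(q[...,1]>q[...,2]+8)&(S[...,2]>40)&(S[...,2]<66)&(d>0)
    if br.sum()>20:
        Q=S[br]; rect=cv2.minAreaRect(Q[:,:2].astype(np.float32)); print(n,"brown",br.sum(),"z",np.median(Q[:,2]).round(1),rect,"x",np.percentile(Q[:,0],[1,99]).round(1),"y",np.percentile(Q[:,1],[1,99]).round(1))
    bl=reg&(q[...,2]>q[...,0]+50)&(S[...,2]>9)&(S[...,2]<22)
    k,lab=cv2.connectedComponents(bl.astype(np.uint8))
    for i in range(1,k):
        m=(lab==i)&(S[...,2]>14)
        if m.sum()>5: print("  blue top",S[m].mean(0).round(1),m.sum())
    fe=reg&(S[...,2]>30)&(S[...,2]<38)&(S[...,0]>35)&(S[...,0]<75)&(abs(S[...,1])<40)
    if fe.sum(): 
        for y0 in(-40,-30,-20,-10,0,10,20,30):
            g=fe&(S[...,1]>y0)&(S[...,1]<y0+10)
            if g.sum()>2: print("  fence top y",y0,"x",S[g][:,0].min().round(1),S[g][:,0].max().round(1),g.sum())
    ims.append(cv2.resize(p[tp:b,l:r_],(400,360) if n=="side" else (300,360),interpolation=cv2.INTER_CUBIC))
cv2.imwrite(f"pics/l{t}.png",np.hstack(ims)[:,:,::-1])
E
python3 look.py 3
```

```text
Traceback (most recent call last):
  File "look.py", line 5, in <module>
    s=get_state(); print(s["clock"],s["eef_pos"].round(1),s["ft_force"].round(1),s["opening"].round(1))
                                                                                 ^^^^^^^^^^^^^^^^^^
AttributeError: 'float' object has no attribute 'round'
```

```bash
sed -i 's/s\["opening"\].round(1)/s["opening"]/' look.py
python3 look.py 3
```

```text
7.3 [495.3 124.5  29.2] [-0.2  0.6 -3.3] 45.597134539676716
side brown 456 z 55.7 ((-35.82664108276367, -77.49878692626953), (210.6049346923828, 90.34966278076172), 89.83253479003906) x [-80.1   9. ] y [-19.3  25.3]
  blue top [ 35.  -32.4  16.3] 22
  blue top [33.  37.9 16.4] 32
  fence top y -40 x 43.6 55.6 24
  fence top y -30 x 43.6 56.3 18
  fence top y -20 x 43.9 56.1 24
  fence top y -10 x 43.3 56.1 18
  fence top y 0 x 44.7 56.3 23
  fence top y 10 x 43.6 55.5 25
  fence top y 20 x 44.5 55.1 22
  fence top y 30 x 44.5 55.0 20
top brown 194 z 56.5 ((-33.9105339050293, -12.849932670593262), (23.184736251831055, 90.79872131347656), 87.00109100341797) x [-78.2  10.5] y [-23.1  -0.5]
  blue top [ 33.6 -35.5  16.4] 30
  fence top y -40 x 45.0 56.7 21
  fence top y -30 x 44.9 56.5 23
  fence top y -20 x 44.7 56.3 23
  fence top y -10 x 44.6 56.9 26
  fence top y 0 x 45.0 56.5 20
  fence top y 10 x 45.0 57.0 9
```

View pics/l3.png

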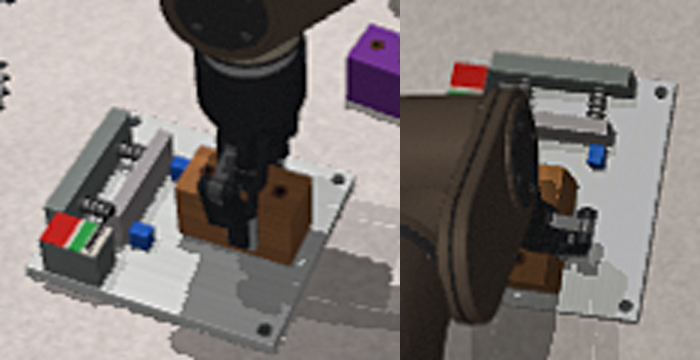

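drive_tool(deltas=[[0,0.002,0.0005,0,0,0],[0,0.004,0.0005,0,0,0],[0,0.005,0.0005,0,0,0],[0,0.0058,0.0005,0,0,0],[0,0.0058,0.0005,0,0,0],[0,0.0058,0.0005,0,0,0]])

```text
clock: 8.15
eef_pos: [495.2, 124.0, 23.6]
orientation: [[-0.995, 0.0, -0.099], [0.099, 0.0, -0.995], [-0.0, -1.0, -0.0]]
ft_force: [0.3, -0.2, -2.9]
opening: 45.5
```

Not quite in contact yet; I'll lower a little more.

drive_tool(deltas=[[0,0.0005,0,0,0,0],[0,0.001,0,0,0,0],[0,0.001,0,0,0,0]])

```text
clock: 8.52
eef_pos: [495.3, 123.9, 23.1]
orientation: [[-0.995, -0.0, -0.099], [0.099, -0.0, -0.995], [0.0, -1.0, 0.0]]
ft_force: [-3.4, 0.3, 3.9]
opening: 45.5
```

drive_tool(deltas=[[-0.003,0,0,0,0,0],[-0.008,0,0,0,0,0],[-0.013,0,0,0,0,0],[-0.018,0,0,0,0,0],[-0.023,0,0,0,0,0],[-0.027,0,0,0,0,0],[-0.03,0,0,0,0,0],[-0.03,0,0,0,0,0]])

```text
clock: 9.52
eef_pos: [525.6, 121.1, 23.1]
orientation: [[-0.995, 0.001, -0.099], [0.099, 0.0, -0.995], [-0.001, -1.0, -0.0]]
ft_force: [-2.8, 0.7, 4.2]
opening: 45.3
```

```bash
python3 look.py 4
```

```text
9.525 [525.6 121.1  23.1] [-2.8  0.7  4.2] 45.30145483926149
side brown 388 z 50.0 ((-14.75404167175293, -81.21476745605469), (220.61810302734375, 93.03376770019531), 83.22503662109375) x [-49.8  39.5] y [-22.3  25. ]
  blue top [32.9 38.3 16.4] 34
  fence top y -40 x 44.2 56.9 15
  fence top y -30 x 47.6 56.9 15
  fence top y -20 x 47.9 55.7 12
  fence top y -10 x 47.7 55.4 14
  fence top y 0 x 47.4 56.5 11
  fence top y 10 x 44.6 57.0 17
  fence top y 20 x 36.0 55.3 30
  fence top y 30 x 43.7 55.0 22
top brown 182 z 50.2 ((-4.255950927734375, -14.240806579589844), (25.59665870666504, 90.6454849243164), 84.67073822021484) x [-47.9  40.4] y [-23.5   1.4]
  blue top [ 33.6 -35.3  16.5] 27
  fence top y -40 x 44.7 56.9 23
  fence top y -30 x 37.5 57.1 26
  fence top y -20 x 45.7 56.8 20
  fence top y -10 x 46.2 56.2 20
```

View pics/l4.png

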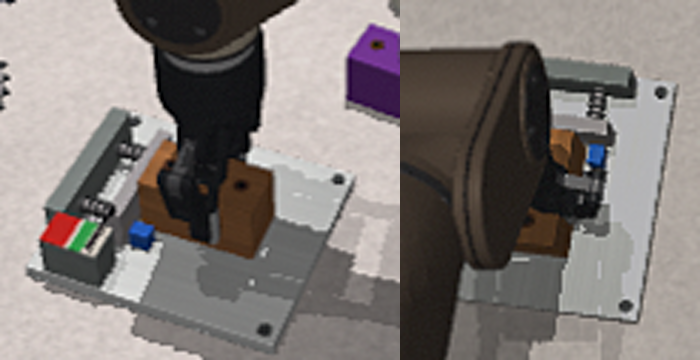

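drive_tool(deltas=[[-0.002,0,0,0,0,0],[-0.004,0,0,0,0,0],[-0.006,0,0,0,0,0],[-0.008,0,0,0,0,0],[-0.01,0,0,0,0,0],[-0.01,0,0,0,0,0],[-0.01,0,0,0,0,0]])

```text
clock: 10.5
eef_pos: [533.1, 120.4, 23.2]
orientation: [[-0.995, -0.005, -0.1], [0.1, 0.0, -0.995], [0.005, -1.0, 0.0]]
ft_force: [-10.5, 0.8, 12.8]
opening: 45.3
```

```bash
python3 look.py 5; python3 - <<'E'
import numpy as np,cv2
p=np.load("side5.npz")["p"][285:325,180:235]; cv2.imwrite("pics/ptr5.png",cv2.resize(p,None,fx=12,fy=12,interpolation=cv2.INTER_CUBIC)[:,:,::-1])
E
```

```text
10.5 [533.1 120.4  23.2] [-10.5   0.8  12.8] 45.26466782734067
side brown 386 z 50.0 ((-9.595853805541992, -80.52629089355469), (224.03250122070312, 94.7828598022461), 81.44408416748047) x [-42.2  47.5] y [-22.   24.5]
  blue top [33.  38.  16.5] 34
  fence top y -40 x 48.9 60.6 12
  fence top y -30 x 55.9 60.0 7
  fence top y -20 x 56.2 61.2 7
  fence top y -10 x 56.3 61.0 8
  fence top y 0 x 55.5 61.0 6
  fence top y 10 x 54.0 61.6 12
  fence top y 20 x 35.7 60.1 34
  fence top y 30 x 48.0 59.5 22
top brown 183 z 50.3 ((4.013824462890625, -13.035872459411621), (25.88970947265625, 90.38555145263672), 86.4323959350586) x [-40.5  48.7] y [-23.4   2.1]
  blue top [ 37.2 -34.5  16. ] 20
  fence top y -40 x 49.5 60.1 23
  fence top y -30 x 35.4 60.9 25
  fence top y -20 x 52.9 60.7 13
  fence top y -10 x 53.1 61.6 14
```

View pics/ptr5.png

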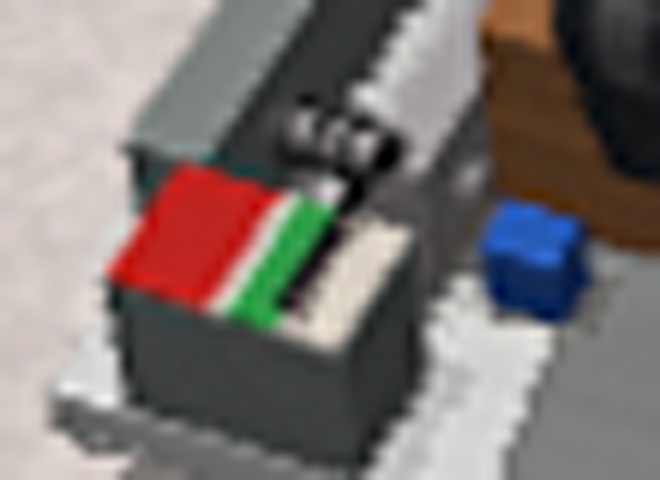

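drive_tool(deltas=[[-0.0015,-0.0002,0,0,0,0],[-0.003,-0.0004,0,0,0,0],[-0.0045,-0.0006,0,0,0,0],[-0.006,-0.0008,0,0,0,0],[-0.007,-0.001,0,0,0,0],[-0.007,-0.001,0,0,0,0],[-0.007,-0.001,0,0,0,0]])

```text
clock: 11.48
eef_pos: [537.7, 119.9, 23.4]
orientation: [[-0.995, -0.011, -0.099], [0.099, 0.0, -0.995], [0.011, -1.0, 0.001]]
ft_force: [-16.9, 0.5, 15.0]
opening: 45.2
```

```bash
python3 look.py 6; python3 - <<'E'
import numpy as np,cv2
p=np.load("side6.npz")["p"][285:325,180:235]; cv2.imwrite("pics/ptr6.png",cv2.resize(p,None,fx=12,fy=12,interpolation=cv2.INTER_CUBIC)[:,:,::-1])
E
```

```text
11.475 [537.7 119.9  23.4] [-16.9   0.5  15. ] 45.19905797240616
side brown 388 z 50.1 ((-6.471597671508789, -82.72000122070312), (231.5003662109375, 96.56542205810547), 79.96195220947266) x [-37.2  52. ] y [-21.  25.]
  blue top [33.4 37.9 16. ] 36
  fence top y -40 x 53.8 64.8 12
  fence top y -30 x 59.8 64.3 7
  fence top y -20 x 61.0 65.6 7
  fence top y -10 x 60.1 64.1 8
  fence top y 0 x 60.1 65.1 7
  fence top y 10 x 56.6 64.8 11
  fence top y 20 x 36.3 64.9 42
  fence top y 30 x 52.9 64.5 22
top brown 184 z 50.3 ((8.62396240234375, -10.388708114624023), (26.741825103759766, 90.12743377685547), 89.44441986083984) x [-35.8  53. ] y [-23.3   3.1]
  blue top [ 39.3 -33.3  16.7] 9
  fence top y -40 x 53.1 65.3 26
  fence top y -30 x 35.9 65.4 27
  fence top y -20 x 59.3 65.0 12
  fence top y -10 x 58.0 66.5 10
```

View pics/ptr6.png

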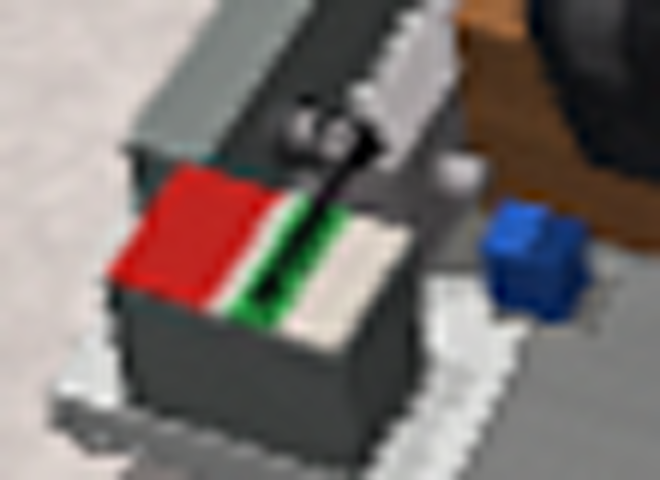

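View pics/l6.png

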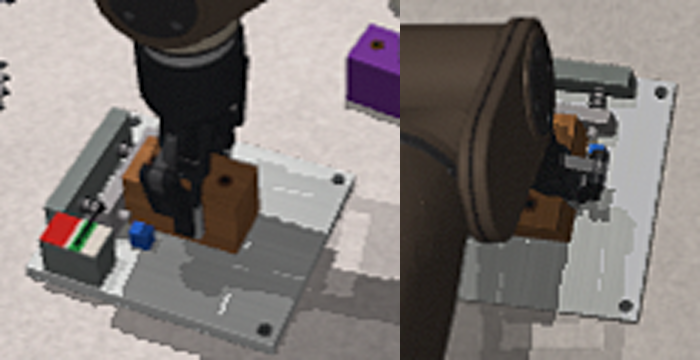

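drive_tool(deltas=[[-0.0005,0,0,0,0,0.15],[-0.001,0,0,0,0,0.3],[-0.0015,0,0,0,0,0.45],[-0.0018,0,0,0,0,0.6],[-0.0018,0,0,0,0,0.6],[-0.0018,0,0,0,0,0.6]])

```text
clock: 12.32
eef_pos: [537.7, 119.9, 23.2]
orientation: [[-0.995, -0.006, -0.1], [0.1, -0.0, -0.995], [0.006, -1.0, 0.001]]
ft_force: [-20.0, 1.1, 18.2]
opening: 45.3
```

```bash
python3 look.py 7; cat > chk.py <<'E'
import numpy as np,cv2,sys
from h import *
t=sys.argv[1]
p=np.load(f"side{t}.npz")["p"][285:325,180:235]; cv2.imwrite(f"pics/ptr{t}.png",cv2.resize(p,None,fx=12,fy=12,interpolation=cv2.INTER_CUBIC)[:,:,::-1])
a=np.radians(-5.68); O=np.array([539.6,119.4,12]); R=np.array([[np.cos(a),-np.sin(a),0],[np.sin(a),np.cos(a),0],[0,0,1]])
for n,y in(("side",1),("top",-1)):
    z=np.load(f"{n}{t}.npz"); S=(world(n,z["d"])-O)@R; q=z["p"].astype(int)
    br=(q[...,0]>q[...,2]*1.6)&(q[...,0]-q[...,2]>25)&(abs(S[...,0])<80)&(abs(S[...,1])<40)
    if n=="side":
        f=br&(S[...,2]>5)&(S[...,2]<46)&(S[...,1]>15); A=S[f]; 
        c=np.polyfit(A[:,0],A[:,1],1); print("side face n",len(A),"yaw",np.degrees(np.arctan(c[0])),"y mean",np.median(A[:,1]))
    tp=br&(abs(S[...,2]-50)<2.5); A=S[tp]
    c=np.linalg.lstsq(np.c_[A[:,0],A[:,1],np.ones(len(A))],A[:,2],rcond=None)[0]; print(n,"top n",len(A),"slopes deg",np.degrees(c[:2]),c[2])
    if n=="top":
        xs=[];ys=[]
        for x0 in range(-30,52,4):
            g=A[(A[:,0]>=x0)&(A[:,0]<x0+4)]
            if len(g)>2 and g[:,1].min()<-18: xs.append(x0+2);ys.append(g[:,1].min())
        print("right edge",np.round(ys,1)); print("yaw",np.degrees(np.polyfit(xs,ys,1)[0]))
E
python3 chk.py 7
```

```text
12.325 [537.7 119.9  23.2] [-20.    1.1  18.2] 45.31531005105919
side brown 388 z 49.7 ((-5.122657775878906, -78.92618560791016), (223.5049591064453, 94.70152282714844), 81.2450180053711) x [-37.5  52.1] y [-20.6  24.6]
  blue top [32.9 37.9 16.3] 36
  fence top y -40 x 53.9 65.3 13
  fence top y -30 x 59.5 65.2 7
  fence top y -20 x 59.5 64.3 7
  fence top y -10 x 60.4 64.9 8
  fence top y 0 x 60.6 64.8 8
  fence top y 10 x 58.2 66.2 11
  fence top y 20 x 37.1 64.9 41
  fence top y 30 x 52.7 63.6 19
top brown 181 z 50.2 ((8.217021942138672, -11.129119873046875), (26.47464370727539, 90.33600616455078), 87.8766860961914) x [-36.   53.1] y [-23.2   3.3]
  blue top [ 39.2 -33.7  15.7] 10
  fence top y -40 x 53.6 66.0 24
  fence top y -30 x 37.1 66.9 27
  fence top y -20 x 59.3 65.7 14
  fence top y -10 x 58.2 66.6 13
side face n 309 yaw 0.8097156560942659 y mean 22.881379811263006
side top n 315 slopes deg [ 0.06999655 -0.0588518 ] 50.10229770318046
top top n 174 slopes deg [ 0.03601915 -0.03406007] 49.94027847734382
right edge [-23.  -22.3 -23.2 -23.5 -22.5 -22.6 -23.2 -22.7 -22.9 -22.2 -23.6 -22.3]
yaw 0.11998533140350222
```

View pics/ptr7.png

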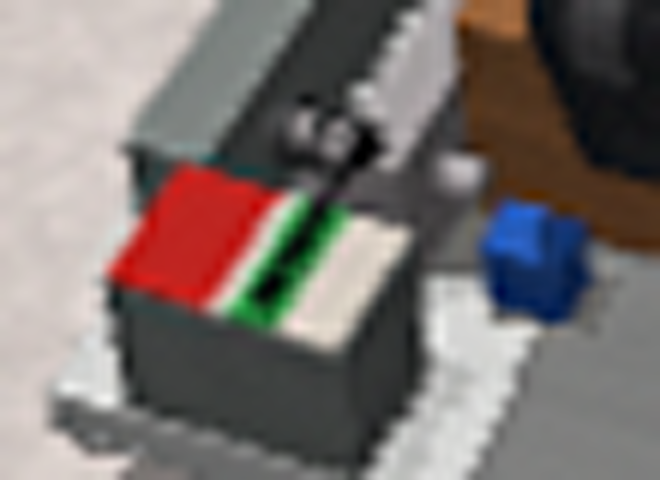

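drive_tool(deltas=[[0,-0.0003,0,0,0,0],[0,-0.0006,0,0,0,0],[0,-0.0009,0,0,0,0],[0,-0.0012,0,0,0,0],[0,-0.0012,0,0,0,0]])

```text
clock: 13.05
eef_pos: [537.7, 119.9, 23.2]
orientation: [[-0.995, -0.005, -0.1], [0.1, -0.0, -0.995], [0.005, -1.0, 0.001]]
ft_force: [-16.9, 1.8, 10.2]
opening: 45.6
```

drive_tool(deltas=[[-0.0005,-0.0001,0,0,0,0],[-0.001,-0.0002,0,0,0,0],[-0.0015,-0.0003,0,0,0,0],[-0.002,-0.0004,0,0,0,0],[-0.0022,-0.0004,0,0,0,0],[-0.0022,-0.0004,0,0,0,0]])

```text
clock: 13.8
eef_pos: [539.2, 119.7, 23.2]
orientation: [[-0.995, -0.006, -0.1], [0.1, -0.0, -0.995], [0.006, -1.0, 0.001]]
ft_force: [-17.3, 2.7, 12.9]
opening: 45.0
```

```bash
python3 look.py 8; python3 chk.py 8
```

```text
13.8 [539.2 119.7  23.2] [-17.3   2.7  12.9] 44.98309971186939
side brown 385 z 50.0 ((-5.199201583862305, -80.55020141601562), (224.7865753173828, 95.57518768310547), 80.39755249023438) x [-36.2  53.5] y [-22.   24.4]
  blue top [32.9 38.  16.4] 34
  fence top y -40 x 56.8 64.7 12
  fence top y -30 x 63.1 65.9 7
  fence top y -20 x 62.0 67.0 7
  fence top y -10 x 62.9 66.1 7
  fence top y 0 x 61.9 66.9 7
  fence top y 10 x 57.0 66.4 12
  fence top y 20 x 36.3 67.1 46
  fence top y 30 x 54.4 67.1 21
top brown 185 z 50.2 ((9.857006072998047, -12.108329772949219), (26.493209838867188, 90.21359252929688), 86.35887908935547) x [-34.2  54.6] y [-23.2   2.7]
  blue top [ 40.1 -33.3  15.9] 6
  fence top y -40 x 55.3 67.3 23
  fence top y -30 x 39.6 66.9 23
  fence top y -20 x 60.1 67.9 14
  fence top y -10 x 60.3 66.4 10
side face n 301 yaw 0.691524204854062 y mean 22.927152466977482
side top n 308 slopes deg [-0.0525975   0.21555765] 50.16533153565248
top top n 179 slopes deg [-0.16804923  1.43957792] 50.421558347355834
right edge [-22.6 -22.4 -23.8 -22.8 -22.7 -19.4 -23.2 -22.6 -21.7 -23.5 -23. ]
yaw 0.3701926135669722
```

View pics/ptr8.png

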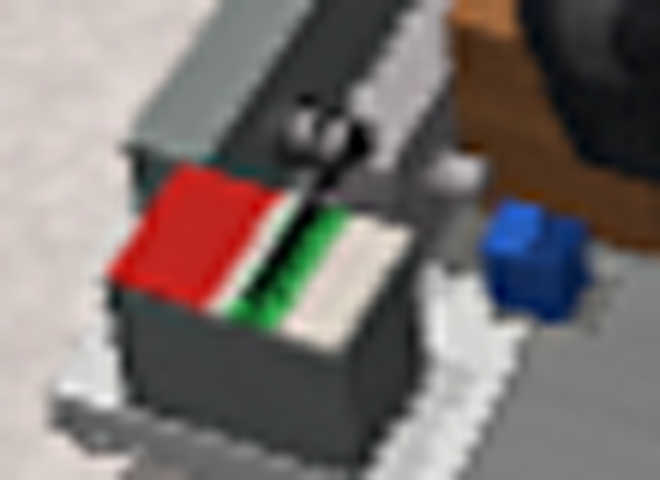

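```bash
python3 - <<'E'
from h import *
a=np.radians(-5.68); O=np.array([539.6,119.4,12]); R=np.array([[np.cos(a),-np.sin(a),0],[np.sin(a),np.cos(a),0],[0,0,1]])
for t in "3578":
    z=np.load(f"side{t}.npz")["p"]
    print(t)
    for y in (52,56,60,64,68):
        xs=np.arange(35,85,1.5)
        uv=proj("side",np.c_[xs,0*xs+y,0*xs+35]@R.T+O)
        c=cv2.remap(z,uv[None,:,0].astype(np.float32),uv[None,:,1].astype(np.float32),cv2.INTER_LINEAR)[0].astype(int)
        s="".join("R" if r>g+60 else "G" if g>r+50 else "k" if max(r,g,b)<75 else "W" if min(r,g,b)>140 else "." for r,g,b in c)
        print(y,s)
E
```

```text
3
52 kkkkk......kkk..k....kkkkkkkkkkkkk
56 kk.........kk..W.WWW...kkkkkkkkkk.
60 k......WWW..k..GGGGGGWWRRRRRRRRRRR
64 ....k..WWW.....GGGGGGWWRRRRRRRRRRR
68 ..kkkk.WWW..k..GGGGGGWWRRRRRRRRRRR
5
52 .kkkkkk......kkkkk...kkkkkkkkkkkkk
56 kkkkk.........kkkWWW...kkkkkkkkkk.
60 .kkk...WWWWW...kGGGGGWWRRRRRRRRRRR
64 .kkkk..WWWWWW.kkGGGGGWWRRRRRRRRRRR
68 kkkkkk.WWWWWW..kGGGGGWWRRRRRRRRRRR
7
52 ...kkkkkkk.......kkkkkkkkkkkkkkkkk
56 ....kkkk.....k...kkk...kkkkkkkkkk.
60 ...kkk.WWWWWWWWGGkkGGWWRRRRRRRRRRR
64 ...kkk.WWWWWWWWGGkkGGWWRRRRRRRRRRR
68 W..kkk.WWWWWWWWGGkkGGWWRRRRRRRRRRR
8
52 ....kkkkkkk......kkkkkkkkkkkkkkkkk
56 ....kkkk.....k.....kk..kkkkkkkkkk.
60 ....kk.WWWWWWW.GGGkk.WWRRRRRRRRRRR
64 .W..kk.WWWWWWWWGGGkk.WWRRRRRRRRRRR
68 WW.kkk.WWWWWWWWGGGkk.WWRRRRRRRRRRR
```

```bash
python3 - <<'E'
from h import *
a=np.radians(-5.68); O=np.array([539.6,119.4,12]); R=np.array([[np.cos(a),-np.sin(a),0],[np.sin(a),np.cos(a),0],[0,0,1]])
for t in "035678":
    z=np.load(f"side{t}.npz")["p"]; res=[]; ge=[]
    for y in np.arange(60,69,1.):
        xs=np.arange(46,69,.25)
        uv=proj("side",np.c_[xs,0*xs+y,0*xs+35]@R.T+O)
        c=cv2.remap(z,uv[None,:,0].astype(np.float32),uv[None,:,1].astype(np.float32),cv2.INTER_LINEAR)[0].astype(float)
        w=np.clip(110-c.max(1),0,None); 
        if w.sum()>0: res.append((w*xs).sum()/w.sum())
        g=(c[:,1]-c[:,0]>50)
        ge.append((xs[g].min(),xs[g].max()))
    print(t,np.mean(res).round(2),np.std(res).round(2),np.mean(ge,0).round(1))
E
```

```text
0 52.64 0.1 [56.4 65.7]
3 52.66 0.1 [56.2 65.8]
5 57.24 0.15 [58.9 65.9]
6 61.5 0.04 [56.8 65.7]
7 61.33 0.09 [56.8 65.7]
8 62.9 0.08 [56.6 61.2]
```

```bash
python3 - <<'E'
from h import *
a=np.radians(-5.68); O=np.array([539.6,119.4,12]); R=np.array([[np.cos(a),-np.sin(a),0],[np.sin(a),np.cos(a),0],[0,0,1]])
z=np.load("side8.npz"); S=(world("side",z["d"])-O)@R; q=z["p"].astype(int)
bl=(q[...,2]>q[...,0]+40)&(abs(S[...,0])<80)&(abs(S[...,1])<60)&(S[...,2]>1)
A=S[bl]; f=A[(A[:,2]<12)]; print("stop outer face y (41)",np.sort(f[:,1]).round(1)); print("stop tops", np.sort(A[A[:,2]>14.5][:,1]).round(1))
br=(q[...,0]>q[...,2]*1.6)&(q[...,0]-q[...,2]>25)&(abs(S[...,0])<80)&(abs(S[...,1])<40)
B=S[br&(S[...,2]<44)&(S[...,2]>8)]
for lo in range(-40,56,10):
    g=B[(B[:,0]>=lo)&(B[:,0]<lo+10)]
    if len(g)>3: print(lo,len(g),np.median(g[:,1]).round(2),g[:,2].min().round(1))
for x0 in range(-30,52,6):
    g=S[br&(abs(S[...,2]-50)<2)&(S[...,0]>=x0)&(S[...,0]<x0+6)]
    if len(g)>3: print("top",x0,g[:,1].min().round(1),g[:,1].max().round(1),len(g))
# plate left edge via top of plate
P=S[(abs(S[...,2])<1.5)&(S[...,1]>60)&(S[...,1]<100)&(abs(S[...,0])<70)]
for x0 in (-70,-50,-30,-10,10): 
    g=P[(P[:,0]>=x0)&(P[:,0]<x0+10)]; print("plate edge",x0,g[:,1].max().round(1))
F=S[(S[...,2]>20)&(S[...,2]<30)&(S[...,0]>40)&(S[...,0]<60)&(S[...,1]>26)&(S[...,1]<44)&(S[...,2]<28)]
g=F; print("fence face n",len(g), np.polyfit(g[:,1],g[:,0],1) if len(g)>5 else "")
z=np.load("top8.npz");S=(world("top",z["d"])-O)@R; q=z["p"].astype(int)
P=S[(abs(S[...,2])<1.5)&(S[...,1]<-60)&(S[...,1]>-100)&(abs(S[...,0])<90)]
for x0 in (-70,-50,-30,-10,10,30,60):
    g=P[(P[:,0]>=x0)&(P[:,0]<x0+10)]; print("top plate -y edge",x0,g[:,1].min().round(1))
E
```

```text
stop outer face y (41) [22.9 35.8 37.3 38.9 40.4 40.4 40.4 40.6 40.7 40.9 41.1 41.8 41.8 41.8
 42.1 42.1 42.4 42.6 42.6 42.7 42.9 42.9 43.4 43.4 43.5]
stop tops [32.  32.4 32.5 32.9 33.1 33.9 34.8 34.8 36.1 36.2 36.2 36.3 36.7 36.9
 37.1 37.5 38.  38.1 38.6 39.2 39.2 40.2 40.5 41.3 41.5 42.1 42.1 42.2
 42.6 42.8 42.9 42.9 43.7]
-40 118 10.09 8.0
-30 51 23.16 8.1
-20 45 22.79 9.8
10 7 23.15 8.6
20 17 23.12 8.2
30 32 23.3 8.6
40 47 23.13 8.5
50 18 22.04 14.5
top -30 -20.1 23.9 38
top -24 -20.0 23.4 34
top -18 -18.8 24.6 35
top -12 -23.1 23.2 31
top -6 -22.3 6.7 16
top 6 10.2 15.8 4
top 36 -8.3 23.7 9
top 42 -19.9 24.0 26
top 48 -18.3 23.7 35
plate edge -70 87.8
plate edge -50 86.9
plate edge -30 86.5
plate edge -10 86.9
plate edge 10 87.6
fence face n 22 [ 0.3152322  41.30613561]
top plate -y edge -70 -85.4
top plate -y edge -50 -85.3
top plate -y edge -30 -85.2
top plate -y edge -10 -84.7
top plate -y edge 10 -83.6
top plate -y edge 30 -84.6
top plate -y edge 60 -84.9
```

drive_tool(deltas=[[0,0,0,0,0,0],[0,0,0,0,0,0],[0,0,0,0,0,0],[0,0,0,0,0,0],[0,0,0,0,0,0],[0,0,0,0,0,0],[0,0,0,0,0,0],[0,0,0,0,0,0]])

```text
clock: 14.9
eef_pos: [539.3, 119.7, 23.3]
orientation: [[-0.995, -0.006, -0.1], [0.1, -0.0, -0.995], [0.006, -1.0, 0.001]]
ft_force: [-17.7, 1.2, 11.7]
opening: 45.4
```

```bash
python3 - <<'E'
from h import *
from plant import get_state
p,d=vision.camera("side"); cv2.imwrite("pics/fin.png",p[:,:,::-1])
a=np.radians(-5.68); O=np.array([539.6,119.4,12]); R=np.array([[np.cos(a),-np.sin(a),0],[np.sin(a),np.cos(a),0],[0,0,1]])
res=[]
for y in np.arange(60,69,1.):
    xs=np.arange(46,69,.25); uv=proj("side",np.c_[xs,0*xs+y,0*xs+35]@R.T+O)
    c=cv2.remap(p,uv[None,:,0].astype(np.float32),uv[None,:,1].astype(np.float32),cv2.INTER_LINEAR)[0].astype(float)
    w=np.clip(110-c.max(1),0,None); res.append((w*xs).sum()/w.sum())
print("compression",np.mean(res)-52.65,get_state()["clock"])
E
```

```text
compression 10.245156652543393 14.95
```

View pics/fin.png

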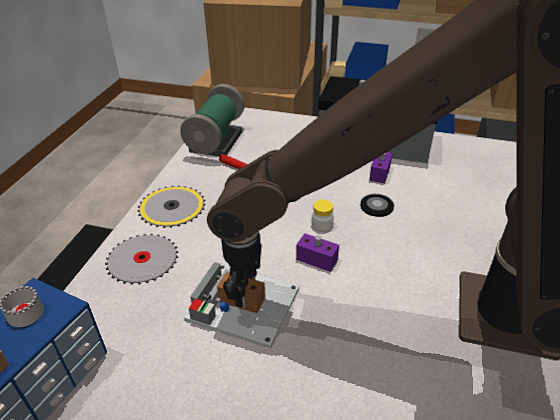

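The final picture shows the block at (245,292) held against the fence with the pointer in the green, and the bystanders in view have not moved. The hole saw is hidden behind the forearm here.

```bash
python3 -c "
from plant import sign_off; print(sign_off())"
```

```text
the job is handed in; nothing more can be done
None
```

The brown spindle block is on the plate, pin up, with a small end against the fence, and the gripper is still holding it pressed there. I handed the job in at about 15 s.

- **Pointer:** my last check puts the fence about 10.2 mm back, close to the middle of the green band. It held steady for the last second, and no reading showed the pointer near the red.
- **Squareness:** the block lies flat. Most checks put it within about 0.4° of square. A rougher fit of its side face in the side camera gave 0.7°, but binned readings of the same face gave about 0.2°.
- **Centring between the stops:** the two cameras disagree slightly. The top camera puts the block 0 to 0.5 mm to one side, and the side camera puts it 1 to 1.5 mm to the other. The nominal gap is 6 mm each side, so I left it.
- **Push force:** the wrist reads about 18 N horizontally rather than 10 N, because the block also drags on the plate. At one point it stuck at about 8.7 mm, so I eased the downward load and pushed on.
- **Other objects:** the ones in view had not moved. The hole saw was hidden behind the forearm in the last picture, so I could not check it there.

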